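Step the light base's turret to oblique light

ROBOT

A 6-joint arm with a two-finger parallel gripper is mounted at the origin on the work surface. World frame = base frame: x ahead of the robot, y to its left, z up, the work surface at z = 0. Lengths are in mm, angles in degrees, forces in N, time in s.
With the tool pointing down it reaches from about 350 to 975 mm from the base axis. Payload 7.1 kg.
Tool frame: the origin (TCP) lies at the very end of the fingers, on their centre line; the grasp point (between the pads) lies 19 mm behind it; z points along the fingers, y is the direction in which the jaws open and shut (so a half turn about z gives the same grasp; the last joint's range is limited). The gripper opens to 88 mm and grips with 3 to 60 N. Pads are 20 mm wide; open, the fingers measure 115 mm over their backs; the gripper's body (75 mm by 178 mm) begins 61 mm behind the grasp point.
Start: joints at [-77.177, 24.242, 93.386, -0, 62.372, -1.089], TCP at [150.283, -606.646, 222.675] pointing down, gripper open.
Joint ranges: [-172.04, 172.04], [-51.8, 120.97], [4.93, 147.93], [-75.15, 255.16], [6.16, 154.13], [-145.62, 145.62]. Speed limits (degrees/s): [136.94, 136.94, 172.46, 180, 180, 180].

INTERFACE

Orientations are given as a 3x3 rotation matrix whose columns are the frame's x, y, z axes.
In Python, from station import ctrl, imaging gives the robot as it stands. The module is installed in compiled form; this text tells all that it offers.
- The arm moves only by the tool step_arm, never from a script. Its argument "motion" is text: rows parted by semicolons, each of 7 numbers parted by spaces: the opening in per cent of the stroke, from 0 (shut) to 100 (fully open), then the shift along the tool's x, y, z in mm, then the turn, a rotation vector about the tool's x, y, z in rad. In form: fingers tx ty tz ax ay az; .... A call has 1 to 10 rows; each row shifts and turns the commanded pose from where the row before left it, along the tool's axes as they then stand; what a row does not reach is not made up. A row lasts 1/8 s, in which the tool goes at most 62.5 mm and 10.7 degrees, less where a joint would pass 70% of its speed; a pose out of reach is approached as far as the arm can. A call with a gripper value outside its range is refused whole. The fingers move at their own pace and stop on an object; the grip force is fixed at half the most. Time passes only in rows, so rows that do not move let the fingers close. It gives the time, the measured TCP pose, the force and the opening at its end, in the units of the state.
- ctrl.observe(): the state, without advancing time (a new reading comes with each control period).
- imaging.camera(name): name is "side" or "top"; returns the picture (384x512x3 uint8, red, green, blue); there is no depth.
- imaging.camera_model(name): a dict with "mtx" (3x3 intrinsics, pixels), "rvec" (rotation vector, rad) and "tvec" (3), from world to camera coordinates, as OpenCV has them. Camera axes: x right, y down, z forward; pixel columns grow to the right and rows downward; lengths in mm; the calibration is good to about 2 mm. A picture is of the moment at which its call begins. camera_model takes no time and is no camera call.
- ctrl.hand_in(): hands the job in, once; it reports no verdict.
The state is a dict: "t": time; "joint_positions": joint angles; "joint_velocities": joint speeds; "effort": joint torques, N m; "eef_pos": TCP position; "tool_rot": TCP orientation; "ft_force": force on the tool from outside, world axes, zero at the start; "torque": the same for the moment, N m; "gripper_width": finger opening in mm.
Only numpy, scipy, OpenCV 4.12 (cv2) and the standard library are available. Lean on these libraries where they do the work, as an engineer would, in place of code of your own. Each camera call takes 0.05 s, during which the arm holds its last target.

TASK

The microscope's light base is set to bright field: give it oblique light instead. With a fingertip, push the turret round by its lugs, gripping nothing, until the cartridge with the half-moon opening clicks home in the middle under the stage glass. Keep your fingers off the cartridges, do not lift any of them out, and leave the dish on the stage and the other things on the bench as they stand; finish clear of everything.

Things in the scene. Friction and masses are not known exactly. Their poses are not given: they have to be found in the camera images.
- light_base: Fixed off-white light base of a stereo microscope. Origin on the bench right below the turret's upright axis; x runs from there to the light path (away from the robot, give or take yaw), z up. Chassis x -60 to 200, y -125 to 125, top z 32 mm; rear lamp housing x 122 to 200, top z 84. A 60 mm wide arm from the housing carries the round stage over the turret.
- turret_hub (a point): top of the hub, on the turret's axis, z 46 mm. The turret is a grey level wheel: plate 180 mm across, z 34 to 39 mm, overhanging the chassis in front, with five shallow cups (centres 62 mm from the axis, 72 degrees apart, 53 mm across, rims z 45) and five upright finger lugs midway between them. Between the lugs, beyond 90 mm from the axis, there is nothing above the chassis top.
- turret (a joint): angle of the turret about its upright axis, rad, 0 at the start, growing anticlockwise seen from above; turns endlessly both ways. Click stops every 72 degrees (0, +-1.2566, +-2.5133 ...). A lug needs about 2 N to leave or enter a click, under 1 N in between; within 6 degrees of a click the turret pulls itself home, between clicks it stays where it is left
- light_axis (a point): centre of the stage glass, on its top face (z 82 mm): the light path runs straight up through it, 62 mm from the turret's axis. The stage is a grey ring 96 mm across with clear glass in it, underside z 72 mm; cartridges and lugs pass freely beneath it
- dish: clear covered dish, 62 mm across, 15 mm high, standing on the stage over the light path; origin in the middle of its underside
- vial_rack: loose white rack of capped vials, 84 x 50 x 54 mm, on the bench by the base's right side (-y); origin in the middle of its underside
- forceps: loose steel forceps, 140 mm long, 8 mm high, lying on the bench by the base's left side; origin on the bench near the middle of its length
- cryobox: closed white card freezer box, 134 x 134 x 53 mm, on the left; origin in the middle of its underside
- timer: flat white bench timer, 62 x 70 x 17 mm, between robot and base on the right; origin in the middle of its underside
- buffer: capped reagent bottle, 56 mm across, 120 mm high, on the right; origin in the middle of its underside
- lug0 (a point): middle of the top of finger lug 0 (z 64 mm, 101 mm from the turret's axis, at turret + 36 degrees anticlockwise from the base's x axis). The lug is an upright grey block with grooved sides, 14 mm wide along the rim, 30 mm long along the radius (86 to 116 mm from the axis), z 36 to 64 mm; it turns with the turret
- lug1 (a point): middle of the top of finger lug 1 (z 64 mm, 101 mm from the turret's axis, at turret + 108 degrees anticlockwise from the base's x axis). The lug is an upright grey block with grooved sides, 14 mm wide along the rim, 30 mm long along the radius (86 to 116 mm from the axis), z 36 to 64 mm; it turns with the turret
- lug2 (a point): middle of the top of finger lug 2 (z 64 mm, 101 mm from the turret's axis, at turret + 180 degrees anticlockwise from the base's x axis). The lug is an upright grey block with grooved sides, 14 mm wide along the rim, 30 mm long along the radius (86 to 116 mm from the axis), z 36 to 64 mm; it turns with the turret
- lug3 (a point): middle of the top of finger lug 3 (z 64 mm, 101 mm from the turret's axis, at turret + 252 degrees anticlockwise from the base's x axis). The lug is an upright grey block with grooved sides, 14 mm wide along the rim, 30 mm long along the radius (86 to 116 mm from the axis), z 36 to 64 mm; it turns with the turret
- lug4 (a point): middle of the top of finger lug 4 (z 64 mm, 101 mm from the turret's axis, at turret + 324 degrees anticlockwise from the base's x axis). The lug is an upright grey block with grooved sides, 14 mm wide along the rim, 30 mm long along the radius (86 to 116 mm from the axis), z 36 to 64 mm; it turns with the turret
- cart_full: loose drop-in cartridge, black knurled cylinder 44 mm across and 16 mm high with a recessed face on top: whole round white window (bright field). Sits in one of the turret's cups (floor at z 39 mm, 1.5 mm play all round) and rides with the turret; its top is at z 55 mm. Origin in the middle of its underside. In the light path, under the stage, at the start.
- cart_half: loose drop-in cartridge, black knurled cylinder 44 mm across and 16 mm high with a recessed face on top: half-moon: the window is half white, half covered by a straight-edged black mask (oblique light). Sits in one of the turret's cups (floor at z 39 mm, 1.5 mm play all round) and rides with the turret; its top is at z 55 mm. Origin in the middle of its underside. In any of the other four cups at the start. This is the one wanted under the stage.
- cart_ring: loose drop-in cartridge, black knurled cylinder 44 mm across and 16 mm high with a recessed face on top: white ring round a black centre spot 21 mm across (dark field). Sits in one of the turret's cups (floor at z 39 mm, 1.5 mm play all round) and rides with the turret; its top is at z 55 mm. Origin in the middle of its underside. In any of the other four cups at the start.
- cart_pinhole: loose drop-in cartridge, black knurled cylinder 44 mm across and 16 mm high with a recessed face on top: black face with one small white hole 9 mm across, in the centre. Sits in one of the turret's cups (floor at z 39 mm, 1.5 mm play all round) and rides with the turret; its top is at z 55 mm. Origin in the middle of its underside. In any of the other four cups at the start.
- cart_slit: loose drop-in cartridge, black knurled cylinder 44 mm across and 16 mm high with a recessed face on top: black face with one white slit, 7 x 32 mm. Sits in one of the turret's cups (floor at z 39 mm, 1.5 mm play all round) and rides with the turret; its top is at z 55 mm. Origin in the middle of its underside. In any of the other four cups at the start.
Things that resemble listed ones, but are neither listed nor needed, are in the scene too. Leave any orange look-alike of the cart_half alone. What is shaped like the cart_pinhole but red is not meant.

How it is judged:
By the outcome, as a careful person would: the job done as asked, in the order asked, and still so for the second after the job is handed in, with the robot touching nothing.
It also fails if it takes over 54 s, if anything falls off the work surface, if the arm or the gripper's body presses on something with over 40 N, if the wrist force passes 120 N, or if a joint passes its speed limit or range.

## Working session

There is one attempt and no reset: what is moved stays moved. The work goes in short steps, Python scripts to look and compute and a tool call to move; the robot and the scene stay as the last step left them, time stands still between calls to the robot, and variables do not carry over. Pictures are saved under pics/ and viewed, and the job is handed in when it is done.

Besides the shell and the picture viewer there is one more tool, called after "Request:" by a JSON object that holds its "api" and its "payload", one argument or row to a line. step_arm: Moves the arm, as the interface text tells. Its arguments: {"type":"object","properties":{"motion":{"type":"string"}},"required":["motion"]}

```bash
mkdir -p pics; python3 - <<'E'
from station import ctrl, imaging
import cv2
for n in("top","side"):
    im=imaging.camera(n); cv2.imwrite(f"pics/{n}0.png",im[:,:,::-1])
    m=imaging.camera_model(n); print(n,m)
s=ctrl.observe(); print(s["t"],s["eef_pos"],s["tool_rot"],s["gripper_width"])
E
```

```text
top {'mtx': array([[435.64160965,   0.        , 257.14264229],
       [  0.        , 435.64160965, 190.81456375],
       [  0.        ,   0.        ,   1.        ]]), 'rvec': array([ 2.15081786, -2.10778015,  0.2155266 ]), 'tvec': array([ -11.5387116 ,  494.01074714, 1194.68533058])}
side {'mtx': array([[409.30368549,   0.        , 255.78725484],
       [  0.        , 409.30368549, 196.13513324],
       [  0.        ,   0.        ,   1.        ]]), 'rvec': array([ 0.29644902, -2.6151714 ,  1.5044166 ]), 'tvec': array([ 501.5924432 ,  109.81445076, 1061.35762684])}
0.1 [ 150.20736363 -606.17579794  222.00111263] [[ 9.70664044e-01  2.40439655e-01 -2.91859547e-04]
 [ 2.40439830e-01 -9.70663175e-01  1.29927897e-03]
 [ 2.91008724e-05 -1.33133804e-03 -9.99999113e-01]] 87.72554523466147
```

View pics/top0.png

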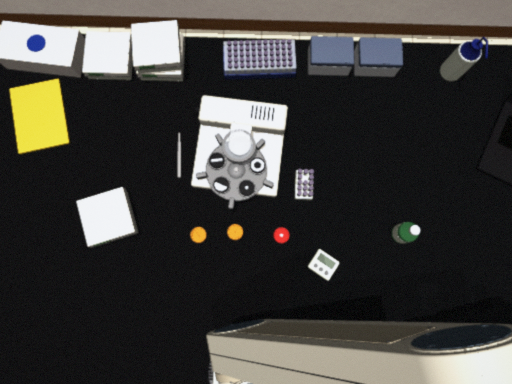

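View pics/side0.png

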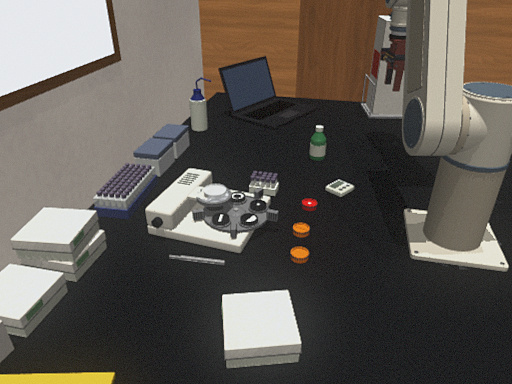

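```bash
python3 - <<'E'
import cv2
im=cv2.imread("pics/top0.png")[90:215,180:320]; cv2.imwrite("pics/crop0.png",cv2.resize(im,None,fx=5,fy=4.8,interpolation=cv2.INTER_CUBIC))
im=cv2.imread("pics/side0.png")[160:280,140:320]; cv2.imwrite("pics/crops0.png",cv2.resize(im,None,fx=4,fy=4,interpolation=cv2.INTER_CUBIC))
E
```

```text
(no output)
```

View pics/crop0.png

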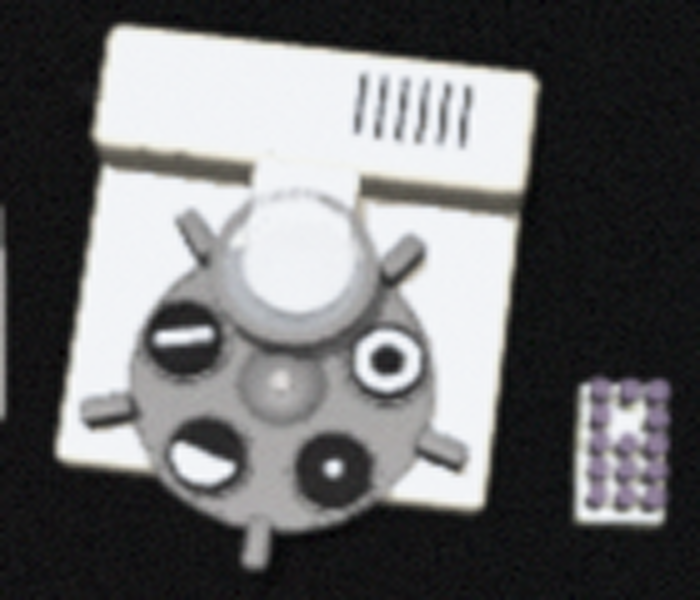

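View pics/crops0.png

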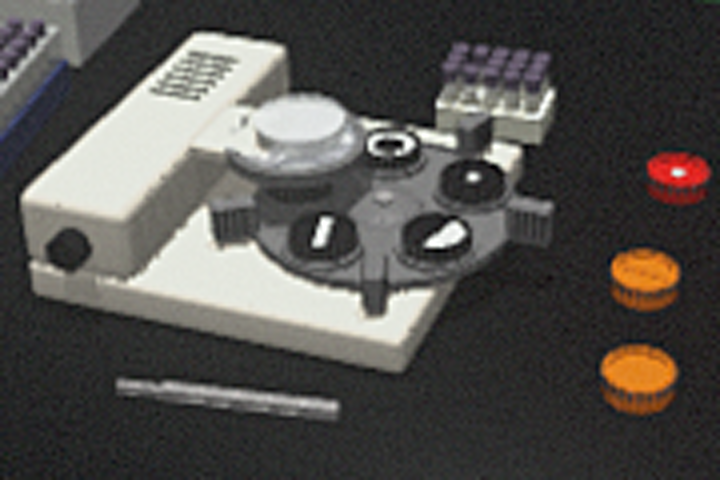

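The top view shows the cups by window. In the full picture the half-moon is at about (221,185), pinhole (247,188), ring (257,165) and slit (217,160), with the full one under the stage. The two orange discs (198,235), (235,232) and the red one (281,235) are look-alikes on the bench. With image up = +x and left = +y, the half-moon sits at +144°, so the turret must go −144°: two clicks clockwise. Next I fit the pose of the base.

```bash
cat > h.py <<'E'
import numpy as np, cv2
from station import ctrl, imaging
def proj(P,n="top"):
    m=imaging.camera_model(n); return cv2.projectPoints(np.array(P,float).reshape(-1,3),m["rvec"],m["tvec"],m["mtx"],None)[0].reshape(-1,2)
def back(px,z,n="top"):
    m=imaging.camera_model(n);R=cv2.Rodrigues(m["rvec"])[0];C=-R.T@m["tvec"].ravel()
    d=R.T@np.linalg.inv(m["mtx"])@np.array([*px,1.]);return C+d*(z-C[2])/d[2]
def B(x0,y0,yaw,P):
    c,s=np.cos(yaw),np.sin(yaw);P=np.array(P,float);return np.c_[x0+c*P[:,0]-s*P[:,1],y0+s*P[:,0]+c*P[:,1],P[:,2]]
def pol(r,a,z): a=np.radians(a);return [r*np.cos(a),r*np.sin(a),z]
E
python3 - <<'E'
from h import *
from scipy.optimize import least_squares
c=lambda x,y:np.array([180+x/5-.4,90+y/4.8-.4])
# windows z~54: slit, half, pin, ring ; hub ; cart rim centres
obs=[(c(282,382),[0,0,46]),(c(184,337),pol(62,72,55)),(c(207,455),pol(62,144,55)),(c(334,469),pol(62,216,55)),(c(389,361),pol(62,288,55))]
M=[o[1] for o in obs];U=np.array([o[0] for o in obs])
f=lambda p:(proj(B(p[0],p[1],p[2],M))-U).ravel()
p0=back(U[0],46)
r=least_squares(f,[p0[0],p0[1],0]);print(r.x,np.degrees(r.x[2]),f(r.x).round(2))
for n,(xo,yo,w,h,fx,fy) in {"top":(180,90,140,125,5,4.8),"side":(140,160,180,120,4,4)}.items():
    im=cv2.imread(f"pics/{n}0.png")[yo:yo+h,xo:xo+w];im=cv2.resize(im,None,fx=fx,fy=fy,interpolation=cv2.INTER_CUBIC)
    for k in range(5):
        a=np.radians(36+72*k);e=np.array([np.cos(a),np.sin(a)]);t=np.array([-e[1],e[0]])
        q=[[*(e*R+t*s),64] for R,s in((86,-7),(86,7),(116,7),(116,-7))]
        u=(proj(B(*r.x,q),n)-[xo,yo]+.4)*[fx,fy];cv2.polylines(im,[u.astype(int)],True,(0,0,255),1)
    for q in ([[-60,-125,32],[-60,125,32],[200,125,32],[200,-125,32]],[[122,-125,84],[122,125,84],[200,125,84],[200,-125,84]],[pol(90,a,39) for a in range(0,360,5)]):
        u=(proj(B(*r.x,q),n)-[xo,yo]+.4)*[fx,fy];cv2.polylines(im,[u.astype(int)],True,(0,200,0),1)
    cv2.imwrite(f"pics/fit_{n}.png",im)
E
```

```text
[ 5.55464926e+02  6.01527422e+01 -1.00933464e-01] -5.783061511819276 [ 0.08  0.25  0.01 -0.04 -0.05 -0.14  0.08  0.03 -0.11 -0.1 ]
```

View pics/fit_top.png

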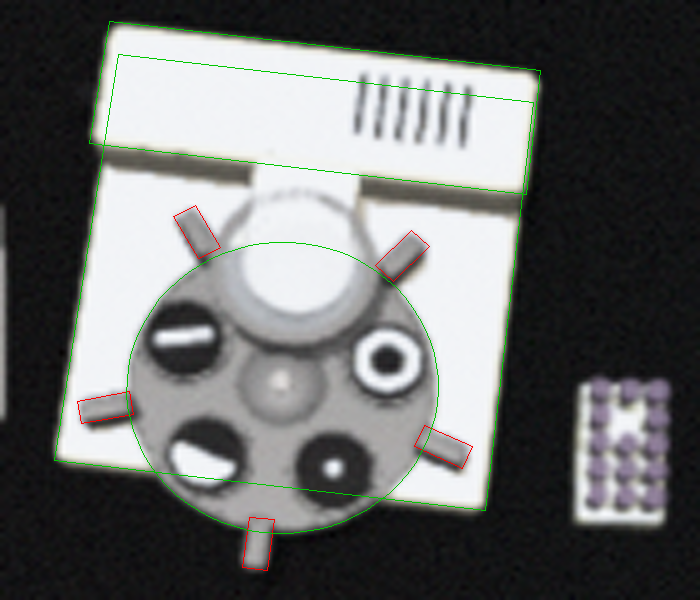

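View pics/fit_side.png

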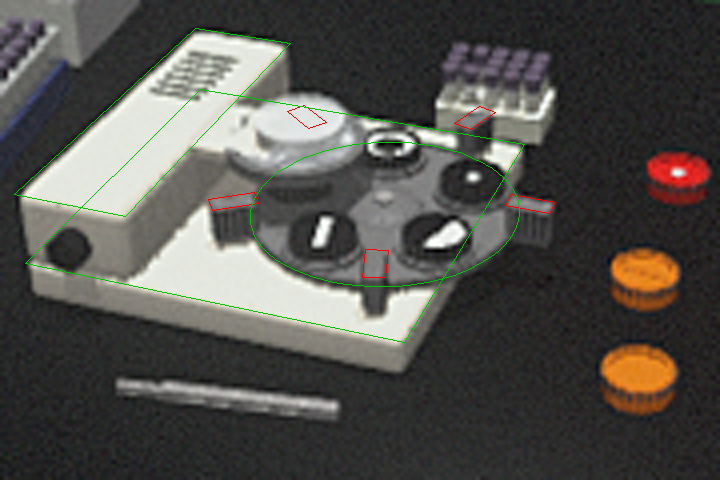

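The fit matches both views: base axis (555.5, 60.2), yaw −5.8°. The plan is to push lug 3 clockwise with closed fingertips at r≈109, z≈45, from the right-front round to the left. This stays clear of the stage. First I close the fingers and turn the tool in place, with x along the clockwise tangent.

Request:
{"api": "step_arm", "payload": {
  "motion": "0 0 0 0 0 0 -0.1725; 0 0 0 0 0 0 -0.1725; 0 0 0 0 0 0 -0.1725; 0 0 0 0 0 0 -0.1725; 0 0 0 0 0 0 -0.1725; 0 0 0 0 0 0 -0.1725; 0 0 0 0 0 0 -0.1725; 0 0 0 0 0 0 -0.1725"
}}

```text
t: 1.1
eef_pos: [150.2, -606.3, 222.2]
tool_rot: [[-0.058, 0.998, -0.0], [0.998, 0.058, 0.001], [0.001, -0.0, -1.0]]
ft_force: [-0.3, 0.0, -0.9]
gripper_width: 11.6
```

Request:
{"api": "step_arm", "payload": {
  "motion": "0 0 0 0 0 0 -0.1725; 0 0 0 0 0 0 -0.1725; 0 0 0 0 0 0 -0.1725; 0 0 0 0 0 0 -0.1725; 0 0 0 0 0 0 -0.1725; 0 0 0 0 0 0 -0.1725; 0 0 0 0 0 0 -0.1725; 0 0 0 0 0 0 -0.1725; 0 0 0 0 0 0 0"
}}

```text
t: 2.22
eef_pos: [194.6, -589.4, 217.3]
tool_rot: [[-0.974, 0.213, -0.076], [0.216, 0.976, -0.029], [0.068, -0.045, -0.997]]
ft_force: [0.0, 0.3, 0.8]
gripper_width: 0.5
```

```bash
cat >> h.py <<'E'
C=np.array([555.5,60.2]);YAW=-5.8
def rep(phi=None,r=109,z=45):
    s=ctrl.observe();p=np.array(s["eef_pos"]);R=np.array(s["tool_rot"]);d=p[:2]-C
    print("t",s["t"],"pos",p.round(1),"yaw",np.degrees(np.arctan2(R[1,0],R[0,0])).round(2),"zdir",R[:,2].round(3),"r",np.hypot(*d).round(1),"base-angle",(np.degrees(np.arctan2(d[1],d[0]))-YAW)%360,"F",np.array(s["ft_force"]).round(2),"w",s["gripper_width"],"q",np.round(s["joint_positions"],1))
    if phi is not None:
        a=np.radians(phi+YAW);T=np.array([*(C+r*np.array([np.cos(a),np.sin(a)])),z]);print("target",T.round(1),"tool shift",(R.T@(T-p)).round(1),"turn to yaw",phi+YAW-90)
E
python3 -c "
from h import *
rep(269,109,222)"
```

```text
t 2.225 pos [ 194.6 -589.4  217.3] yaw 167.53 zdir [-0.076 -0.029 -0.997] r 743.1 base-angle 246.74400177845672 F [0.01 0.28 0.81] w 0.5449954166681982 q [ -70.5   24.2   94.3   -5.3   61.4 -145.6]
target [542.6 -48.  222. ] tool shift [-222.   602.2  -46.9] turn to yaw 173.2
```

Joint 6 reached its end (−145.6°) because the base joint is still turned right. I turn back a little and carry on forward-left, which frees it.

Request:
{"api": "step_arm", "payload": {
  "motion": "0 -10 30 0 0 0 0.18; 0 -10 40 0 0 0 0.18; 0 -10 40 0 0 0 0; 0 -10 40 0 0 0 0; 0 0 0 0 0 0 0"
}}

```text
t: 2.85
eef_pos: [294.8, -473.6, 206.6]
tool_rot: [[-0.836, 0.544, -0.076], [0.547, 0.836, -0.029], [0.048, -0.066, -0.997]]
ft_force: [-0.3, 0.4, 1.0]
gripper_width: 0.1
```

```bash
python3 -c "
from h import *
rep(269,109,222)"
```

```text
t 2.85 pos [ 294.8 -473.6  206.6] yaw 146.78 zdir [-0.076 -0.029 -0.997] r 594.1 base-angle 249.76578546555368 F [-0.32  0.42  1.02] w 0.08739577227187816 q [ -56.8   20.3  102.1   -5.3   58.7 -110.9]
target [542.6 -48.  222. ] tool shift [ 26.5 489.8 -46.6] turn to yaw 173.2
```

Request:
{"api": "step_arm", "payload": {
  "motion": "0 2.6 49 -4.7 0 0 0; 0 2.6 49 -4.7 0 0 0; 0 2.6 49 -4.7 0 0 0; 0 2.6 49 -4.7 0 0 0; 0 2.6 49 -4.7 0 0 0; 0 2.6 49 -4.7 0 0 0; 0 2.6 49 -4.7 0 0 0; 0 2.6 49 -4.7 0 0 0; 0 2.6 49 -4.7 0 0 0; 0 2.6 49 -4.7 0 0 0"
}}

```text
t: 4.1
eef_pos: [543.9, -49.9, 222.4]
tool_rot: [[-0.834, 0.547, -0.075], [0.55, 0.835, -0.03], [0.046, -0.067, -0.997]]
ft_force: [1.1, -0.2, -0.2]
gripper_width: 0.7
```

```bash
cat >> h.py <<'E'
from scipy.spatial.transform import Rotation as Ro
def turn(phi):
    R=np.array(ctrl.observe()["tool_rot"]);a=np.radians(phi+YAW-90);c,s=np.cos(a),np.sin(a)
    T=np.array([[c,s,0],[s,-c,0],[0,0,-1.]]);print("rotvec",Ro.from_matrix(R.T@T).as_rotvec().round(4))
E
python3 -c "
from h import *
rep(269,109,222);turn(269)"
```

```text
t 4.1 pos [543.9 -49.9 222.4] yaw 146.59 zdir [-0.075 -0.03  -0.997] r 110.7 base-angle 269.8023828165267 F [ 1.06 -0.19 -0.23] w 0.6571954830585194 q [ -5.3  19.6 100.7  -2.4  63.8 -60.8]
target [542.6 -48.  222. ] tool shift [2.1 0.8 0.4] turn to yaw 173.2
rotvec [-0.0547 -0.0611 -0.4627]
```

Request:
{"api": "step_arm", "payload": {
  "motion": "0 0 0 0 -0.0137 -0.0153 -0.1157; 0 0 0 0 -0.0137 -0.0153 -0.1157; 0 0 0 0 -0.0137 -0.0153 -0.1157; 0 0 0 0 -0.0137 -0.0153 -0.1157; 0 0 0 0 0 0 0"
}}

```text
t: 4.72
eef_pos: [542.9, -51.2, 222.3]
tool_rot: [[-0.993, 0.12, -0.0], [0.12, 0.993, 0.0], [0.0, -0.0, -1.0]]
ft_force: [0.3, -0.4, 0.5]
gripper_width: 0.4
```

```bash
python3 -c "
from h import *
rep(269,109,120);turn(269)
cv2.imwrite('pics/t1.png',cv2.resize(imaging.camera('top')[80:230,160:340,::-1],None,fx=4,fy=4))
cv2.imwrite('pics/s1.png',cv2.resize(imaging.camera('side')[120:270,140:340,::-1],None,fx=4,fy=4))"
```

```text
t 4.725 pos [542.9 -51.2 222.3] yaw 173.14 zdir [-0.  0. -1.] r 112.2 base-angle 269.36001511649914 F [ 0.25 -0.44  0.49] w 0.4357072216206516 q [ -6.6  17.6 103.5  -0.   58.9 -89.8]
target [542.6 -48.  120. ] tool shift [  0.7   3.2 102.3] turn to yaw 173.2
rotvec [-0.     -0.0004 -0.0011]
```

View pics/t1.png

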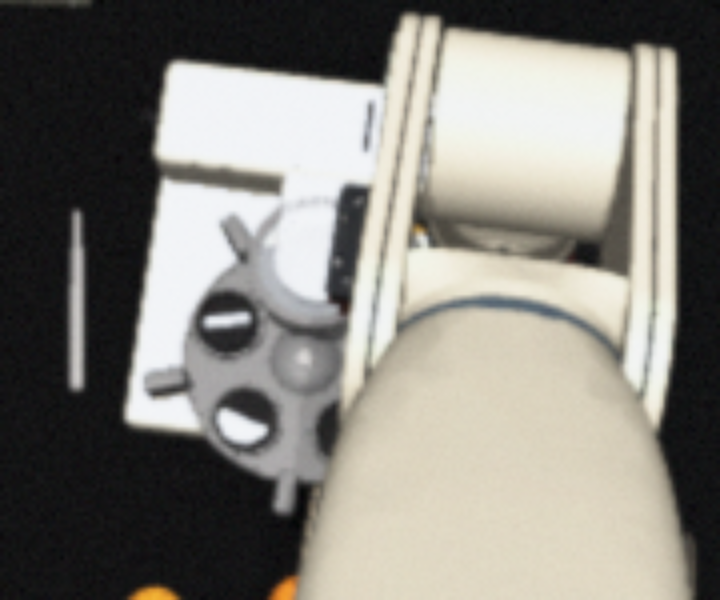

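View pics/s1.png

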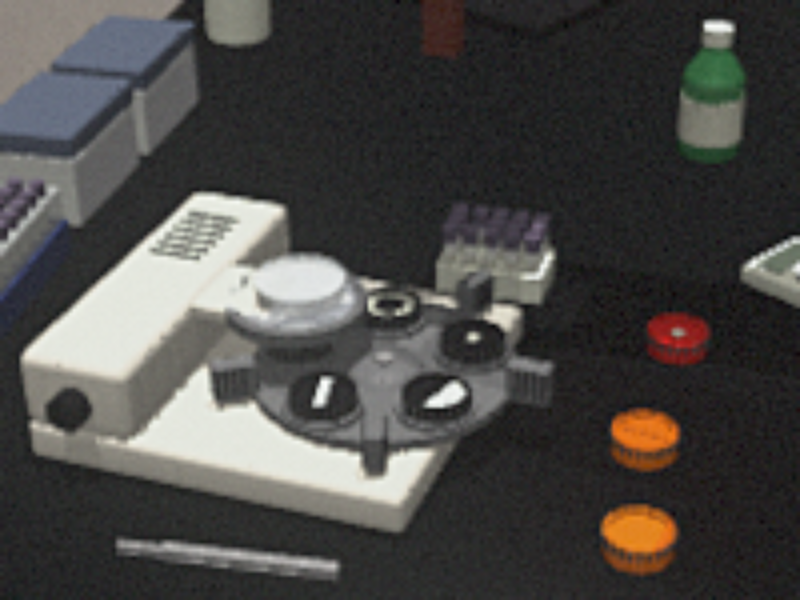

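The scene is unchanged and the tool hangs over the gap between lugs 3 and 4. I descend into it.

Request:
{"api": "step_arm", "payload": {
  "motion": "0 0.7 3.2 35 0 0 0; 0 0 0 35 0 0 0; 0 0 0 32 0 0 0; 0 0 0 30 0 0 0; 0 0 0 22 0 0 0; 0 0 0 10 0 0 0; 0 0 0 10 0 0 0; 0 0 0 0 0 0 0; 0 0 0 0 0 0 0"
}}

```text
t: 5.95
eef_pos: [543.1, -46.6, 48.8]
tool_rot: [[-0.993, 0.117, 0.001], [0.117, 0.993, 0.0], [-0.001, 0.0, -1.0]]
ft_force: [0.7, -0.3, -0.0]
gripper_width: 0.5
```

```bash
python3 -c "
from h import *
rep(269,109,47);turn(269)
cv2.imwrite('pics/s2.png',cv2.resize(imaging.camera('side')[120:270,140:340,::-1],None,fx=4,fy=4))"
```

```text
t 5.95 pos [543.1 -46.6  48.8] yaw 173.3 zdir [ 0.001  0.    -1.   ] r 107.5 base-angle 269.1971807195337 F [ 0.69 -0.27 -0.02] w 0.4591224419510655 q [ -6.2  32.7 108.9   0.   38.4 -89.5]
target [542.6 -48.   47. ] tool shift [ 0.4 -1.5  1.8] turn to yaw 173.2
rotvec [0.0001 0.0007 0.0017]
```

View pics/s2.png

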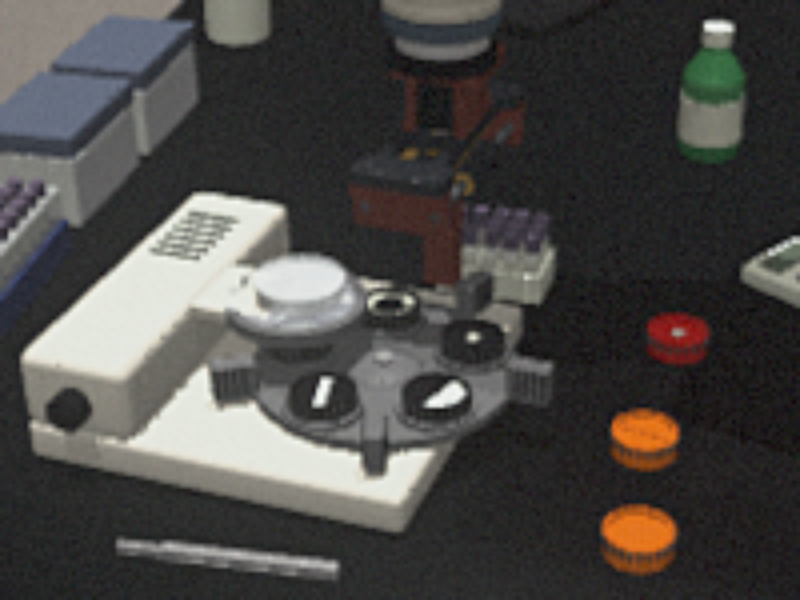

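Request:
{"api": "step_arm", "payload": {
  "motion": "0 0.4 -1.5 2 0 0 0; 0 3.8 0.07 0 0 0 0.0349; 0 3.8 0.07 0 0 0 0.0349; 0 3.8 0.07 0 0 0 0.0349; 0 3.8 0.07 0 0 0 0.0349; 0 3.8 0.07 0 0 0 0.0349; 0 3.8 0.07 0 0 0 0.0349; 0 3.8 0.07 0 0 0 0.0349; 0 3.8 0.07 0 0 0 0.0349"
}}

```text
t: 7.12
eef_pos: [512.1, -40.0, 46.2]
tool_rot: [[-0.922, 0.388, -0.001], [0.388, 0.922, 0.0], [0.001, -0.0, -1.0]]
ft_force: [0.8, 0.3, 0.2]
gripper_width: 0.7
```

```bash
python3 -c "
from h import *
rep(253,109,47);turn(253)
cv2.imwrite('pics/s3.png',cv2.resize(imaging.camera('side')[120:270,140:340,::-1],None,fx=4,fy=4))"
```

```text
t 7.125 pos [512.1 -40.   46.2] yaw 157.18 zdir [-0.001  0.    -1.   ] r 109.2 base-angle 252.39365842756166 F [0.81 0.34 0.23] w 0.6912379775366838 q [ -5.8  31.2 112.8   0.   36.  -73. ]
target [513.3 -40.3  47. ] tool shift [-1.2  0.2 -0.8] turn to yaw 157.2
rotvec [-0.0002 -0.0012 -0.0004]
```

View pics/s3.png

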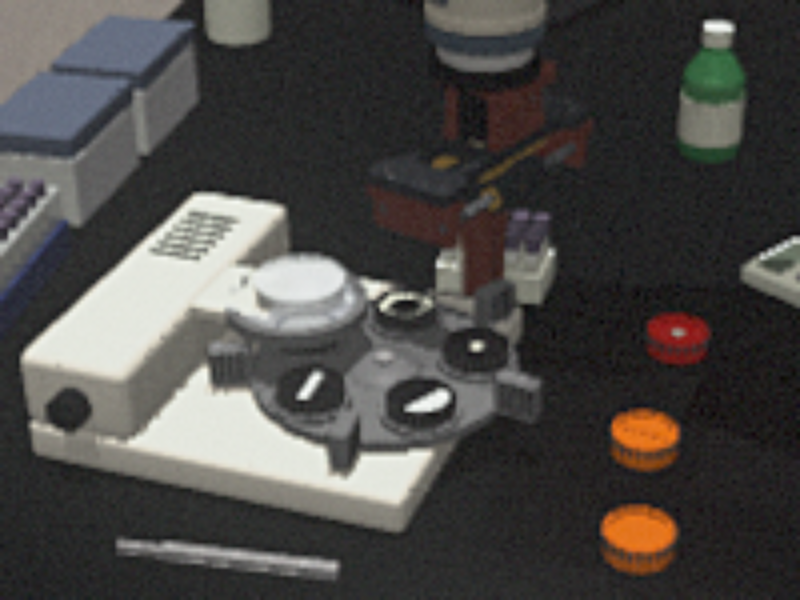

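The turret follows. I continue at 4° per row.

Request:
{"api": "step_arm", "payload": {
  "motion": "0 7.6 0.27 0 0 0 0.0698; 0 7.6 0.27 0 0 0 0.0698; 0 7.6 0.27 0 0 0 0.0698; 0 7.6 0.27 0 0 0 0.0698; 0 7.6 0.27 0 0 0 0.0698; 0 7.6 0.27 0 0 0 0.0698; 0 7.6 0.27 0 0 0 0.0698; 0 7.6 0.27 0 0 0 0.0698; 0 7.6 0.27 0 0 0 0.0698; 0 7.6 0.27 0 0 0 0.0698"
}}

```text
t: 8.43
eef_pos: [457.1, 10.5, 46.1]
tool_rot: [[-0.457, 0.89, -0.002], [0.89, 0.457, 0.0], [0.001, -0.001, -1.0]]
ft_force: [-0.4, -0.3, 0.4]
gripper_width: 0.4
```

```bash
python3 -c "
from h import *
rep(213,109,47);turn(213)
cv2.imwrite('pics/s4.png',cv2.resize(imaging.camera('side')[120:270,140:340,::-1],None,fx=4,fy=4))"
```

```text
t 8.425 pos [457.1  10.5  46.1] yaw 117.17 zdir [-0.002  0.    -1.   ] r 110.2 base-angle 212.59624360494234 F [-0.4  -0.32  0.37] w 0.3981646307162063 q [ -0.2  28.3 119.8   0.   32.  -27.4]
target [458.6  10.4  47. ] tool shift [-0.8  1.2 -0.9] turn to yaw 117.19999999999999
rotvec [-0.0015 -0.0009 -0.0006]
```

View pics/s4.png

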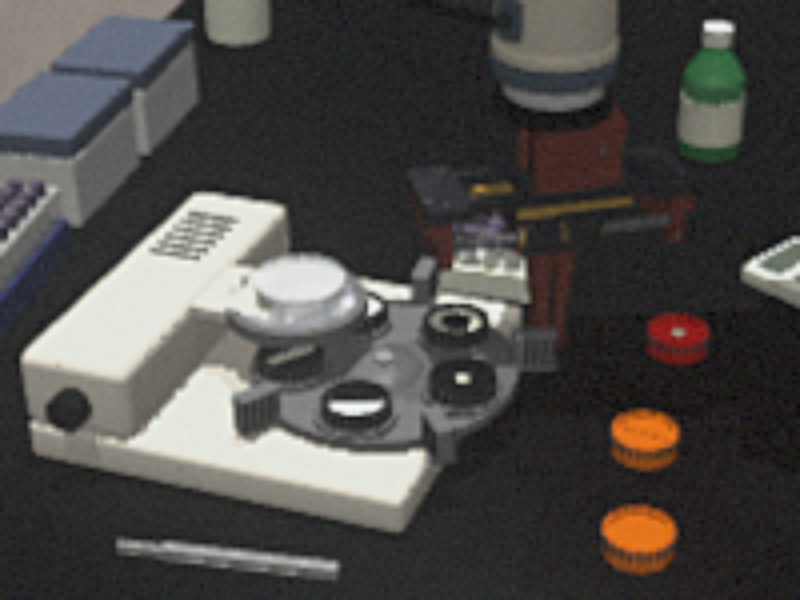

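Request:
{"api": "step_arm", "payload": {
  "motion": "0 7.0 1.0 0 0 0 0.0698; 0 7.6 0.27 0 0 0 0.0698; 0 7.6 0.27 0 0 0 0.0698; 0 7.6 0.27 0 0 0 0.0698; 0 7.6 0.27 0 0 0 0.0698; 0 7.6 0.27 0 0 0 0.0698; 0 7.6 0.27 0 0 0 0.0698; 0 7.6 0.27 0 0 0 0.0698; 0 7.6 0.27 0 0 0 0.0698; 0 7.6 0.27 0 0 0 0.0698"
}}

```text
t: 9.72
eef_pos: [448.8, 84.1, 46.1]
tool_rot: [[0.221, 0.975, -0.002], [0.975, -0.221, -0.0], [-0.0, -0.002, -1.0]]
ft_force: [0.2, -0.4, -0.2]
gripper_width: 0.4
```

```bash
python3 -c "
from h import *
rep(173,109,47);turn(173)
cv2.imwrite('pics/s5.png',cv2.resize(imaging.camera('side')[120:270,140:340,::-1],None,fx=4,fy=4))"
```

```text
t 9.725 pos [448.8  84.1  46.1] yaw 77.24 zdir [-0.002 -0.    -1.   ] r 109.4 base-angle 173.20020432557985 F [ 0.17 -0.45 -0.23] w 0.40049665490201763 q [  9.1  28.3 119.9   0.   32.   21.8]
target [449.2  84.3  47. ] tool shift [ 0.4  0.4 -0.9] turn to yaw 77.19999999999999
rotvec [-0.0017  0.0005  0.0008]
```

View pics/s5.png

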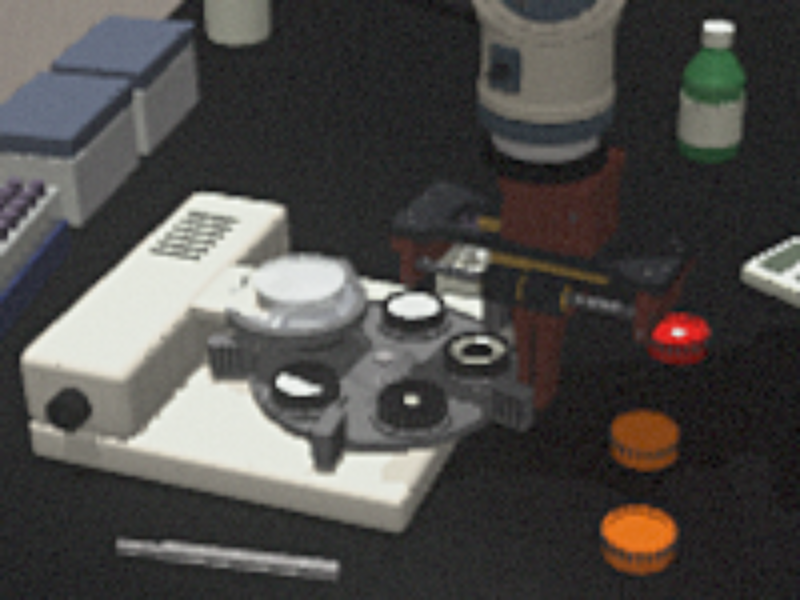

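The first click is passed and the half-moon is heading toward the stage. I continue.

Request:
{"api": "step_arm", "payload": {
  "motion": "0 7.6 0.5 0 0 0 0.0698; 0 7.6 0.27 0 0 0 0.0698; 0 7.6 0.27 0 0 0 0.0698; 0 7.6 0.27 0 0 0 0.0698; 0 7.6 0.27 0 0 0 0.0698; 0 7.6 0.27 0 0 0 0.0698; 0 7.6 0.27 0 0 0 0.0698; 0 7.6 0.27 0 0 0 0.0698; 0 7.6 0.27 0 0 0 0.0698; 0 3.8 0.07 0 0 0 0.0349"
}}

```text
t: 11.02
eef_pos: [486.7, 144.2, 46.1]
tool_rot: [[0.773, 0.634, -0.001], [0.634, -0.773, -0.0], [-0.001, -0.001, -1.0]]
ft_force: [0.6, -0.2, -0.2]
gripper_width: 0.4
```

```bash
python3 -c "
from h import *
rep(135,109,47);turn(135)
cv2.imwrite('pics/s6.png',cv2.resize(imaging.camera('side')[120:270,140:340,::-1],None,fx=4,fy=4))"
```

```text
t 11.025 pos [486.7 144.2  46.1] yaw 39.36 zdir [-0.001 -0.    -1.   ] r 108.6 base-angle 135.11851642668813 F [ 0.64 -0.21 -0.24] w 0.4499472617383742 q [ 15.2  30.9 113.6   0.   35.6  65.8]
target [486.6 144.7  47. ] tool shift [ 0.2 -0.4 -0.9] turn to yaw 39.19999999999999
rotvec [-0.0008  0.0012  0.0029]
```

View pics/s6.png

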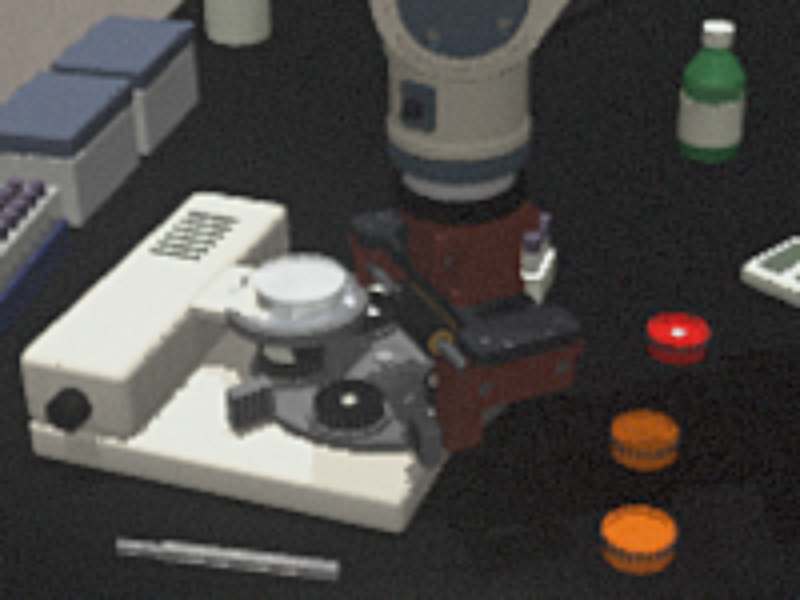

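Request:
{"api": "step_arm", "payload": {
  "motion": "0 3.8 0.07 0 0 0 0.0349; 0 3.8 0.07 0 0 0 0.0349; 0 3.8 0.07 0 0 0 0.0349; 0 3.8 0.07 0 0 0 0.0349; 0 3.8 0.07 0 0 0 0.0349; 0 3.8 0.07 0 0 0 0.0349; 0 1.9 0.02 0 0 0 0.0175; 0 1.9 0.02 0 0 0 0.0175; 0 0 0 0 0 0 0; 0 0 0 0 0 0 0"
}}

```text
t: 12.32
eef_pos: [509.5, 158.5, 46.3]
tool_rot: [[0.904, 0.428, -0.0], [0.428, -0.904, 0.0], [-0.0, -0.0, -1.0]]
ft_force: [-0.1, 0.1, -0.6]
gripper_width: 0.4
```

```bash
python3 -c "
from h import *
rep(121,109,47);turn(121)
cv2.imwrite('pics/s7.png',cv2.resize(imaging.camera('side')[120:270,140:340,::-1],None,fx=4,fy=4))
cv2.imwrite('pics/t7.png',cv2.resize(imaging.camera('top')[80:230,160:340,::-1],None,fx=4,fy=4))"
```

```text
t 12.325 pos [509.5 158.5  46.3] yaw 25.34 zdir [-0.  0. -1.] r 108.5 base-angle 120.8757264043903 F [-0.13  0.06 -0.6 ] w 0.3848378311730075 q [ 16.   32.3 110.3   0.   37.4  80.6]
target [509.1 158.8  47. ] tool shift [-0.2 -0.5 -0.7] turn to yaw 25.200000000000003
rotvec [-0.0003  0.      0.0024]
```

View pics/s7.png

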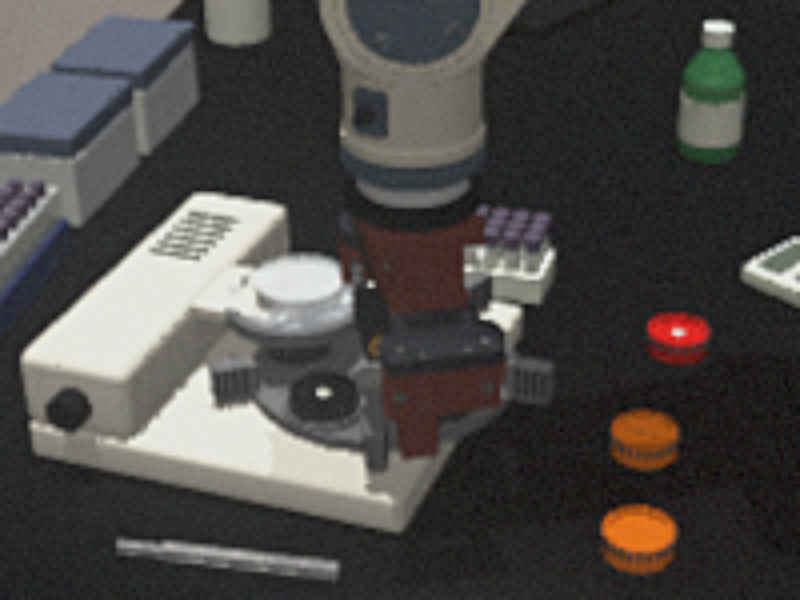

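View pics/t7.png

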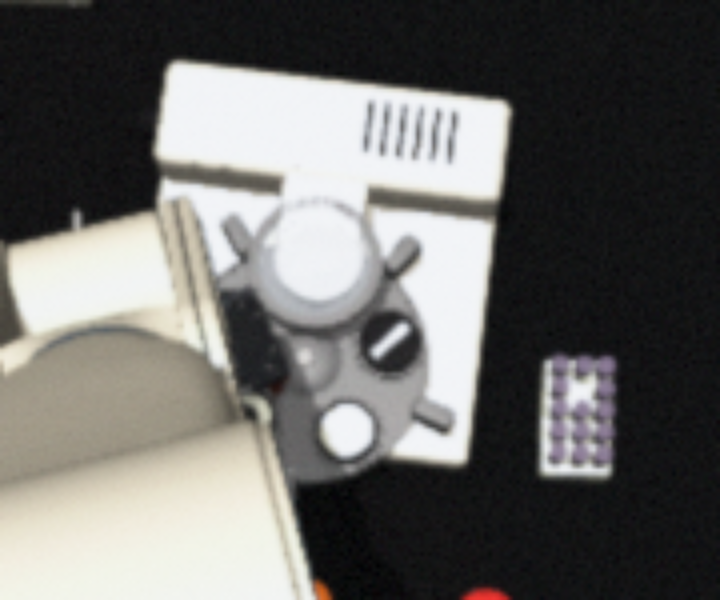

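The lugs are back at their start pixels in both views (side: (235,385) and (535,380)), so the turret has clicked home. I back off from the lug and lift straight up, then move away.

Request:
{"api": "step_arm", "payload": {
  "motion": "0 -6 -1 0 0 0 0; 0 -6 -2 0 0 0 0; 0 0 0 -20 0 0 0; 0 0 0 -40 0 0 0; 0 0 0 -50 0 0 0; 0 0 0 -50 0 0 0; 0 0 0 -40 0 0 0; 0 0 0 0 0 0 0; 0 0 0 0 0 0 0"
}}

```text
t: 13.55
eef_pos: [496.4, 155.8, 245.4]
tool_rot: [[0.904, 0.428, -0.002], [0.428, -0.904, -0.0], [-0.002, -0.001, -1.0]]
ft_force: [-1.2, 1.5, -0.1]
gripper_width: 0.6
```

```bash
python3 -c "
from h import *
rep()
R=np.array(ctrl.observe()['tool_rot']);print(R.T@[-80,250,0])"
```

```text
t 13.55 pos [496.4 155.8 245.4] yaw 25.33 zdir [-0.002 -0.    -1.   ] r 112.4 base-angle 127.51397266150707 F [-1.21  1.46 -0.15] w 0.5549892077225912 q [ 16.1  13.9 105.3   0.   60.9  80.8]
[ 3.46399836e+01 -2.60192363e+02  7.74825793e-02]
```

Request:
{"api": "step_arm", "payload": {
  "motion": "0 7 -40 0 0 0 0; 0 7 -50 0 0 0 0; 0 7 -50 0 0 0 0; 0 7 -50 0 0 0 0; 0 7 -50 0 0 0 0; 0 0 -20 0 0 0 0; 0 0 0 0 0 0 0; 0 0 0 0 0 0 0; 0 0 0 0 0 0 0; 0 0 0 0 0 0 0"
}}

```text
t: 14.8
eef_pos: [418.3, 405.1, 246.4]
tool_rot: [[0.904, 0.426, -0.0], [0.426, -0.904, 0.0], [-0.0, -0.0, -1.0]]
ft_force: [-0.9, -0.9, 0.1]
gripper_width: 0.8
```

```bash
python3 - <<'E'
from h import *
rep()
for n,(xo,yo,w,h,fx,fy) in {"top":(180,90,140,125,5,4.8),"side":(140,160,180,120,4,4)}.items():
    full=imaging.camera(n)[:,:,::-1];cv2.imwrite(f"pics/{n}9.png",full)
    im=cv2.resize(full[yo:yo+h,xo:xo+w],None,fx=fx,fy=fy,interpolation=cv2.INTER_CUBIC)
    for k in range(5):
        a=np.radians(36+72*k);e=np.array([np.cos(a),np.sin(a)]);t=np.array([-e[1],e[0]])
        q=[[*(e*R+t*s),64] for R,s in((86,-7),(86,7),(116,7),(116,-7))]
        u=(proj(B(*C,np.radians(YAW),q),n)-[xo,yo]+.4)*[fx,fy];cv2.polylines(im,[u.astype(int)],True,(0,0,255),1)
    cv2.imwrite(f"pics/end_{n}.png",im)
E
```

```text
t 14.8 pos [418.3 405.1 246.4] yaw 25.24 zdir [-0.  0. -1.] r 371.2 base-angle 117.48855071444447 F [-0.94 -0.92  0.13] w 0.8380255062300708 q [ 42.9  19.1  97.7   0.   63.1 107.6]
```

View pics/end_top.png

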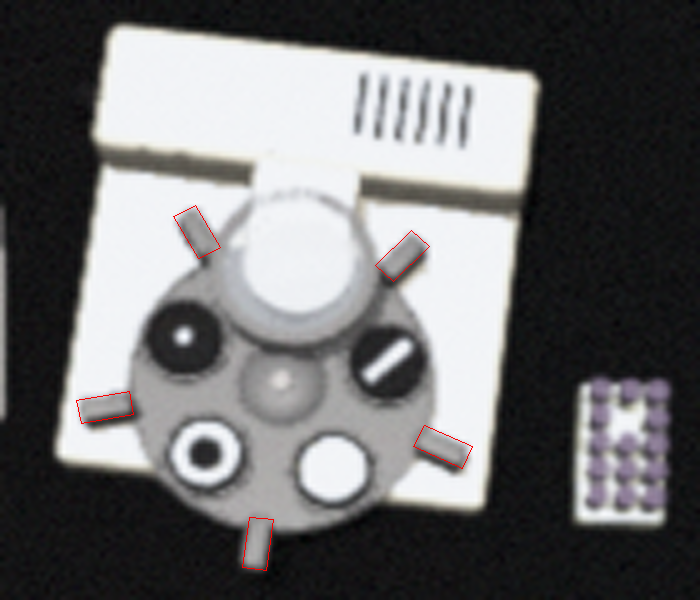

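View pics/end_side.png

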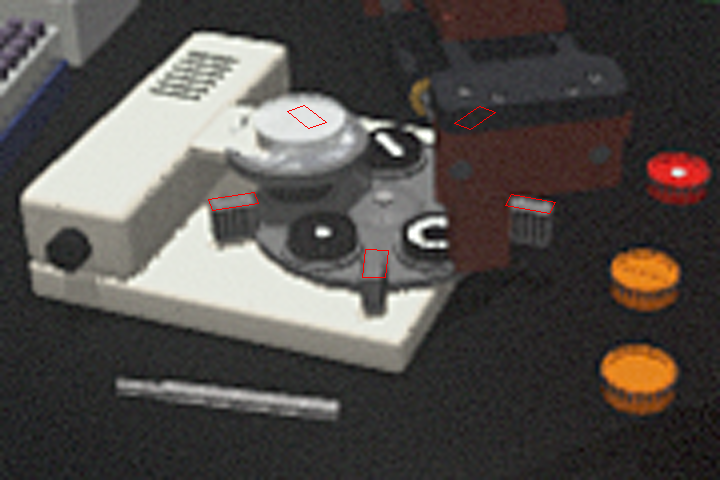

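View pics/top9.png

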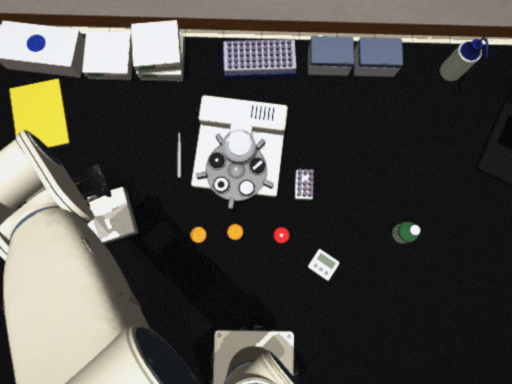

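All five lugs sit on their home outlines. Pinhole, ring, full and slit are in the four visible cups, so the half-moon is under the stage. The dish and bench items are unmoved, and the gripper is clear at z 246.

```bash
python3 -c "
from station import ctrl
print(ctrl.hand_in())"
```

```text
the job is handed in; nothing more can be done
None
```

The microscope now has oblique light: the half-moon cartridge is clicked home under the stage glass. I pushed lug 3 clockwise with the closed fingertips through 144° (two clicks), backed off the lug and lifted clear. The job was handed in at about 15 s.

- **Cartridge:** in the last pictures all five lugs sit on their click-stop outlines. The four visible cups hold the pinhole, ring, full and slit cartridges. The half-moon itself is hidden by the stage and dish, so I know its place by elimination and by following it through the turn.
- **Surroundings:** the dish, vial rack, forceps, timer, bottle and the orange and red look-alikes stand where they were. The arm covered part of the cryobox in the last top view; the tool passed about 190 mm above it.
- **Forces:** the wrist force read no more than about 2 N at the end of any move. The gripper finished clear, with the fingertips at z 246 mm.
- **Irregularity:** while I turned the tool early on, far from the base, joint 6 was stopped at its range end (−145.6°). That tilted the tool slightly; I levelled it before descending.

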